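# Filling the spring-lift fan magazine on a computer assembly bench

### The job

Fill the fan magazine: load the two loose 60 mm fans on top of the one already in it, blades' open intake face up as they lie, pressing each down against the spring until both catches have snapped over it. Leave the larger case fan and the other things on the bench where they are.

Things in the scene. Friction and masses are not known exactly. Their poses are not given: they have to be found in the camera images.
- fan_a_center (a point): Black square axial fan 60 x 60 mm, 38 mm high, 100 to 200 g; grip it by two opposite sides or press on its top (rim or 34 mm hub). Point: its centre, 19 mm over its underside. x and y are square to its sides, z out of the intake face (raised rim, open blades), which is up. Lies loose on the bench, to be loaded.
- fan_b_center (a point): Black square axial fan 60 x 60 mm, 38 mm high, 100 to 200 g; grip it by two opposite sides or press on its top (rim or 34 mm hub). Point: its centre, 19 mm over its underside. x and y are square to its sides, z out of the intake face (raised rim, open blades), which is up. Lies loose on the bench, to be loaded.
- fan_in_center (a point): Black square axial fan 60 x 60 mm, 38 mm high, 100 to 200 g; grip it by two opposite sides or press on its top (rim or 34 mm hub). Point: its centre, 19 mm over its underside. x and y are square to its sides, z out of the intake face (raised rim, open blades), which is up. Already in the magazine, latched, its top at the catches' undersides.
- magazine: Spring-lift magazine fixed to the bench: an upright column for 3 stacked fans, 64 x 64 mm inside, of two folded aluminium cheeks (at +y and -y) on a grey base 120 (x) x 140 (y) x 12 mm. Its +x and -x sides are open all the way down, 44 mm wide between 12 mm lips: fingers holding a fan by its +x and -x sides can go down with it. Origin: centre of the base's underside; z up.
- mag_mouth (a point): Point on the column's axis in the plane of the undersides of the two catches, 160 mm over the bench; axes as the magazine's. The mouth flares out above, its rim 33 mm over this point. The catches sit outside the cheeks at +y and -y, their black pull knobs reach 76 mm from the axis. A fan merely set in the mouth rests on the catches, its underside about 11 mm over this point.
- catch_left (a joint): Spring-bolt catch at the magazine's +y side. 0 = home (its nose 6.5 mm past the cheek's inner face), grows to 0.009 m as it is pushed outwards. The nose is flat below, bevelled above: a fan pressed down shoves it back; when the fan's top is below the nose it springs out over the fan's edge and holds it once the fan is let rise.
- catch_right (a joint): The same catch at the -y side, same meaning.
- follower_top (a point): Centre of the top of the spring plate under the fans; axes as the magazine's. It stands 122 mm over the bench at the start under one latched fan, 84 mm under two, 46 mm under three, 37 mm at the bottom stop. Spring: 3 N at the top plus 120 N/m; with the catches a press takes up to about 11 N for the second fan and 17 N for the third. Press the fan's top 4 to 8 mm below the catches' undersides.
- case_fan_center (a point): Bystander: a larger but flatter black fan, 80 x 80 mm and 25 mm high, too wide for the magazine; this point is its centre.
- graphics_card_mid (a point): Bystander: graphics card lying flat, 264 x 118 x 40 mm, 0.8 kg; centre, 20 mm up; x along its length.
- screwdriver_grip (a point): Bystander: screwdriver, 190 mm long, lying along its x axis; this point is in its handle.
- phone_mid (a point): Bystander: black phone lying flat, 155 x 76 x 10 mm; centre; x along its length.
- screw_tray_mid (a point): Bystander: grey open screw tray 110 x 75 x 22 mm; centre, 11 mm up; x along its length.
- paste_syringe_mid (a point): Bystander: white thermal-paste syringe lying flat, about 120 mm long, 32 mm wide at its flange, 20 mm high; x along its length.

How it is judged:
By the outcome, as a careful person would: the job done as asked, in the order asked, and still so for the second after the job is handed in, with the robot touching nothing.
It also fails if it takes over 70 s, if anything falls off the work surface, if the arm or the gripper's body presses on something with over 40 N, if the wrist force passes 120 N, or if a joint passes its speed limit or range.

### The arm

A 6-joint arm with a two-finger parallel gripper is mounted at the origin on the work surface. World frame = base frame: x ahead of the robot, y to its left, z up, the work surface at z = 0. Lengths are in mm, angles in rad, forces in N, time in s.
With the tool pointing down it reaches from about 350 to 975 mm from the base axis. Payload 7.1 kg.
Tool frame: the origin (TCP) lies on the mounting face of the last link; the fingertips stand 182 mm ahead of it and the grasp point (between the pads) lies 163 mm ahead of it (ctrl.tip_reach is the distance from the TCP to the fingertips, in mm); z points along the fingers, y is the direction in which the jaws open and shut (so a half turn about z gives the same grasp; the last joint's range is limited). The gripper opens to 88 mm and grips with 3 to 60 N. Pads are 20 mm wide; open, the fingers measure 115 mm over their backs; the gripper's body (75 mm by 178 mm) begins 61 mm behind the grasp point.
Start: joints at [-1.135, 0.423, 1.63, -0, 1.089, -0.019], TCP at [274.566, -561.444, 404.675] pointing down, gripper open.
Joint ranges: [-3, 3], [-0.9, 2.11], [0.09, 2.58], [-1.31, 4.45], [0.11, 2.69], [-2.54, 2.54]. Speed limits (rad/s): [2.39, 2.39, 3.01, 3.14, 3.14, 3.14].

### API

Orientations are given as a rotation vector (axis times angle).
In Python, from workcell import ctrl gives the robot as it stands.
- The arm moves only by the tool jog_arm, never from a script. Its argument "steps" is a list that holds one entry, the list of rows, each a list of 7 numbers: the shift along the tool's x, y, z in m, then the turn, a rotation vector about the tool's x, y, z in degrees, then the gripper's target within -1 to 1 (shut at 1, half-way at 0, fully open at -1). A call has 1 to 20 rows; each row shifts and turns the commanded pose from where the row before left it, along the tool's axes as they then stand; what a row does not reach is not made up. A row lasts 1/12 s, in which the tool goes at most 41.7 mm and 7.16 degrees, less where a joint would pass 70% of its speed; a pose out of reach is approached as far as the arm can. A call is refused whole if a number of a shift passes 0.0417 or a number of a turn 7.16, either way. A call with a gripper value outside its range is refused whole. The fingers move at their own pace and stop on an object; the grip force is fixed at half the most. Time passes only in rows, so rows that do not move let the fingers close. It gives the time, the measured TCP pose, the force and the opening at its end, in the units of the state.
- ctrl.get_obs(): the state, without advancing time (a new reading comes with each control period).
- ctrl.get_image(name): name is "scene" or "top" or "wrist"; returns the picture (420x560x3 uint8, red, green, blue); there is no depth.
- ctrl.camera_info(name): a dict with "fx", "fy", "cx", "cy" (pixels), "origin" and "attitude" of the camera in the world; the wrist camera has in their place "T_tool_cam" (4x4, takes a point from camera to tool coordinates, whose origin is the TCP and whose axes are the flange's). Camera axes: x right, y down, z forward; pixel columns grow to the right and rows downward; lengths in mm; the calibration is good to about 2 mm. A picture is of the moment at which its call begins: read the wrist's pose just before it. camera_info takes no time and is no camera call.
- ctrl.close_job(): hands the job in, once; it reports no verdict.
Trained networks look in the newest picture that a camera, given by its name, has taken for a name from the list of things; names that differ only in an ending like _2 or _b are one class to them, and where a whole thing is asked for, a point or a joint stands for the part that bears it (a point fixed in the world has none). Each returns a list of dicts, best first, with "p" (0 to 1); they miss things now and then, are a little off and sometimes report something else, mostly with a low value. They report only what shows in the picture. A call takes as long as a camera call.
- ctrl.look_for(thing, camera): "bbox" ([left, top, right, bottom] in pixels, round what is visible of it).
- ctrl.trace(thing, camera): "pixels" (420x560 bool, what is visible of it) and "bbox" ([left, top, right, bottom] in pixels, round what is visible of it).
- ctrl.landmark_of(thing, camera): "uv" ([column, row] in pixels: a listed point, or the origin of a listed thing).
The state is a dict: "t": time; "qpos": joint angles; "qvel": joint speeds; "joint_torque": joint torques, N m; "ee_pos": TCP position; "orientation": TCP orientation; "ft_force": force on the tool from outside, world axes, zero at the start; "moment": the same for the moment, N m; "width": finger opening in mm.
Only numpy, scipy, OpenCV 4.12 (cv2) and the standard library are available. Lean on these libraries where they do the work, as an engineer would, in place of code of your own. Each camera call takes 0.05 s, during which the arm holds its last target.

## Working session

There is one attempt and no reset: what is moved stays moved. The work goes in short steps, Python scripts to look and compute and a tool call to move; the robot and the scene stay as the last step left them, time stands still between calls to the robot, and variables do not carry over. Pictures are saved under pics/ and viewed, and the job is handed in when it is done.

Besides the shell and the picture viewer there is one more tool, called after "Emit:" as name(argument=value, ...) on one line, values as JSON. jog_arm: Moves the arm, as the interface text tells. Its arguments: {"type":"object","properties":{"steps":{"type":"array"}},"required":["steps"]}

```bash
mkdir -p pics; ls; python3 - <<'E'
from workcell import ctrl
import cv2
print(ctrl.get_obs())
for n in ("scene","top","wrist"):
    print(n,ctrl.camera_info(n))
for n in ("scene","top"):
    im=ctrl.get_image(n); cv2.imwrite(f"pics/{n}0.png",im[:,:,::-1])
    for th in ("fan_a_center","fan_in_center","magazine","mag_mouth","case_fan_center"):
        print(n,th,[(r["p"],r["uv"]) for r in ctrl.landmark_of(th,n)])
E
```

```text
pics
{'t': 0.0, 'qpos': array([-1.13499925e+00,  4.23821299e-01,  1.63065848e+00,  1.44478538e-06,
        1.08856808e+00, -1.90125079e-02]), 'qvel': array([ 0.001407  , -0.0004777 ,  0.00065102, -0.00071455, -0.00131748,
       -0.00068772]), 'joint_torque': array([-1.38742609e-03, -5.44643998e+01, -2.73664194e+01,  6.43908768e-02,
        2.28157116e-02, -1.20898885e-04]), 'ee_pos': array([ 274.46175329, -561.21801459,  403.92607284]), 'orientation': array([-3.05932448e+00, -7.07949655e-01,  4.70730987e-04]), 'ft_force': array([-0.2422733 ,  0.50708845,  0.26944767]), 'moment': array([ 0.03149556,  0.02375282, -0.00275989]), 'width': 87.54725349123683}
scene {'fx': 489.11010541984075, 'fy': 489.11010541984075, 'cx': 281.6458408460839, 'cy': 209.25676235297428, 'origin': array([1069.25866403,  766.24672182, 1163.45465656]), 'attitude': array([-0.80096827, -2.6493932 ,  1.00910456])}
top {'fx': 394.406243343485, 'fy': 394.406243343485, 'cx': 279.37458887424486, 'cy': 206.98408902183326, 'origin': array([ 326.28579739,  -34.89894918, 1507.94411744]), 'attitude': array([-2.11726727,  2
[... 237 characters left out ...]
    [ 9.99997279e-01,  1.70423830e-03, -1.59277866e-03,
         1.57418422e+00],
       [ 2.03343829e-03, -3.02289915e-01,  9.53213865e-01,
         1.96949947e+01],
       [ 0.00000000e+00,  0.00000000e+00,  0.00000000e+00,
         1.00000000e+00]])}
scene fan_a_center [(0.98, [365.5, 290.3])]
scene fan_in_center [(0.96, [286.1, 220.0])]
scene magazine [(0.65, [282.3, 249.2])]
scene mag_mouth [(0.76, [285.5, 215.2])]
scene case_fan_center [(0.82, [284.6, 161.3])]
top fan_a_center [(0.72, [196.1, 236.3]), (0.2, [257.9, 204.9])]
top fan_in_center [(0.55, [259.0, 201.2])]
top magazine [(0.72, [256.6, 207.8])]
top mag_mouth [(0.74, [254.9, 201.9])]
top case_fan_center [(0.76, [342.3, 262.1])]
```

View pics/scene0.png

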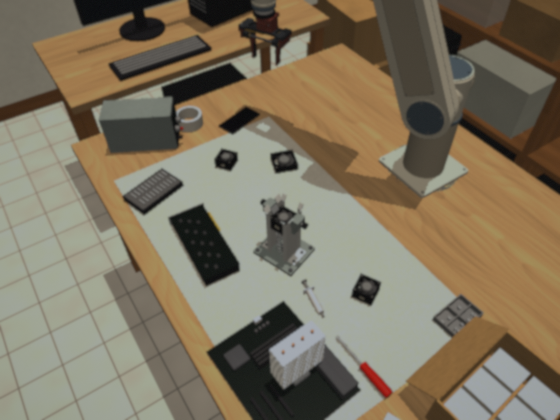

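View pics/top0.png

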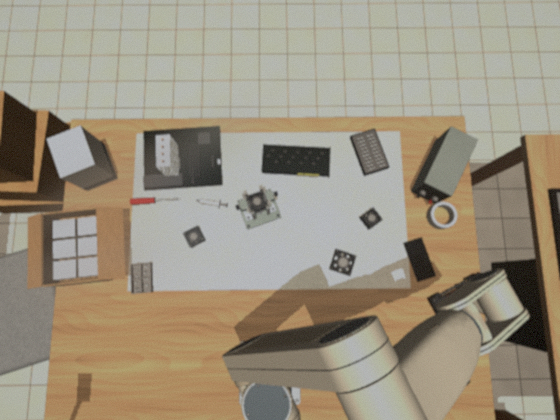

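The scene image shows the loose fans at about (366,289) and (227,159), the case fan at (285,160), and the magazine at (284,235). The top image shows the fans at (194,237) and (371,218), the case fan at (343,262), and the magazine at (258,205).

```bash
cat > h.py <<'E'
from workcell import ctrl
import cv2, numpy as np
from scipy.spatial.transform import Rotation as R
def cam(n,obs=None):
    i=ctrl.camera_info(n)
    K=np.array([[i['fx'],0,i['cx']],[0,i['fy'],i['cy']],[0,0,1]])
    if n!='wrist': return K,R.from_rotvec(i['attitude']).as_matrix(),np.array(i['origin'])
    T=np.array(i['T_tool_cam']); Rt=R.from_rotvec(obs['orientation']).as_matrix()
    return K,Rt@T[:3,:3],Rt@T[:3,3]+obs['ee_pos']
def onz(c,uv,z):
    K,Rc,o=c; d=Rc@np.linalg.solve(K,[uv[0],uv[1],1]); return o+d*(z-o[2])/d[2]
def proj(c,P):
    K,Rc,o=c; p=K@(Rc.T@(np.asarray(P,float)-o)); return p[:2]/p[2]
def tri(cs,uvs):
    A=np.zeros((3,3));b=np.zeros(3)
    for (K,Rc,o),uv in zip(cs,uvs):
        d=Rc@np.linalg.solve(K,[uv[0],uv[1],1]);d/=np.linalg.norm(d);M=np.eye(3)-np.outer(d,d);A+=M;b+=M@o
    return np.linalg.solve(A,b)
E
python3 - <<'E'
from h import *
s,t=cam('scene'),cam('top')
print('a',onz(s,(365.5,290.3),19),onz(t,(196.1,236.3),19),onz(t,(194,237),19))
print('b',onz(s,(227,159),30),onz(t,(371,218),30))
print('mag',onz(s,(282.3,249.2),0),onz(t,(256.6,207.8),0))
print('mouth',onz(s,(285.5,215.2),160),onz(t,(254.9,201.9),160),tri((s,t),((285.5,215.2),(254.9,201.9))))
print('case',onz(s,(284.6,161.3),12),onz(t,(342.3,262.1),12))
o=ctrl.get_obs(); print(R.from_rotvec(o['orientation']).as_matrix().round(3))
E
```

```text
a [492.98070655 287.19284072  19.        ] [490.4204023  273.32665821  19.        ] [487.84395236 281.1905818   19.        ]
b [ 553.81407648 -372.95619382   30.        ] [ 552.15344444 -390.03760826   30.        ]
mag [596.41187367  32.94502769   0.        ] [601.24038958  45.4597938    0.        ]
mouth [590.87559895  42.83524491 160.        ] [593.00938344  42.85086683 160.        ] [592.1115514   43.28167189 161.42648275]
case [ 386.66106327 -269.6245689    12.        ] [ 388.23649224 -277.4889435    12.        ]
[[ 0.898  0.439 -0.   ]
 [ 0.439 -0.898  0.   ]
 [ 0.    -0.    -1.   ]]
```

Emit:
jog_arm(steps=[[[0.033,-0.004,0.006,0,0,0,-1],[0.033,-0.004,0.006,0,0,0,-1],[0.033,-0.004,0.006,0,0,0,-1],[0.033,-0.004,0.006,0,0,0,-1],[0.033,-0.004,0.006,0,0,0,-1],[0.033,-0.004,0.006,0,0,0,-1],[0.033,-0.004,0.006,0,0,0,-1],[0.033,-0.004,0.006,0,0,0,-1],[0.033,-0.004,0.006,0,0,0,-1],[0.033,-0.004,0.006,0,0,0,-1],[0,0,0,0,0,0,-1]]])

```text
t: 1.52
ee_pos: [557.3, -377.2, 343.5]
orientation: [-3.058, -0.714, -0.002]
ft_force: [-0.7, -0.3, -0.3]
width: 87.6
```

```bash
cat > look.py <<'E'
from h import *
import sys
name=sys.argv[1]
o=ctrl.get_obs(); c=cam('wrist',o)
im=ctrl.get_image('wrist'); cv2.imwrite(f'pics/{name}.png',im[:,:,::-1])
print(o['t'],o['ee_pos'].round(1),R.from_rotvec(o['orientation']).as_matrix().round(3).tolist(),o['ft_force'].round(1),o['width'])
for th,z in [a.split(':') for a in sys.argv[2:]]:
    for r in ctrl.landmark_of(th,'wrist'): print(th,r['p'],r['uv'],onz(c,r['uv'],float(z)).round(1))
E
python3 look.py w1 fan_b_center:19
```

```text
1.5167 [ 557.3 -377.2  343.5] [[0.897, 0.443, 0.001], [0.443, -0.897, 0.001], [0.001, -0.001, -1.0]] [-0.7 -0.3 -0.3] 87.60224846836975
fan_b_center 0.62 [294.8, 211.4] [ 553.7 -395.2   19. ]
```

View pics/w1.png

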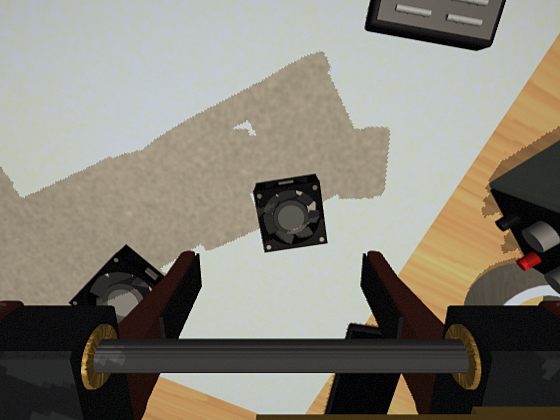

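```bash
python3 - <<'E'
import cv2
im=cv2.imread('pics/w1.png')[160:270,230:350]
im=cv2.convertScaleAbs(im,alpha=2,beta=20)
cv2.imwrite('pics/w1c.png',cv2.resize(im,None,fx=5,fy=5,interpolation=cv2.INTER_CUBIC))
E
```

```text
(no output)
```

View pics/w1c.png

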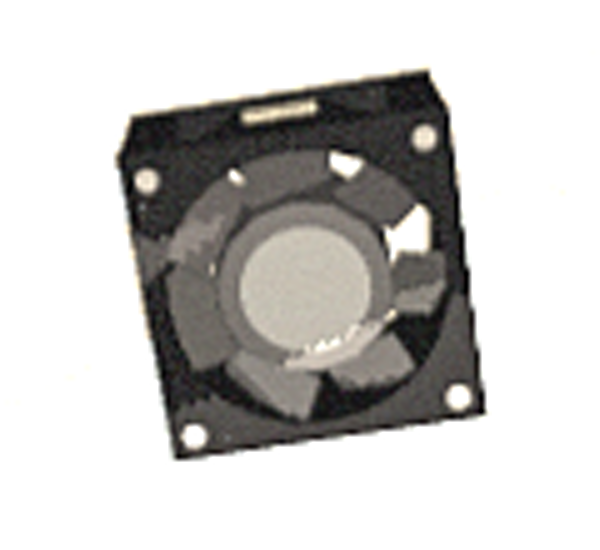

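```bash
cat >> h.py <<'E'
def fit_sq(c,uvs,z):
    P=np.array([onz(c,u,z)[:2] for u in uvs])
    L=[np.linalg.norm(P[i]-P[i-1]) for i in range(4)]
    e=[P[(i+1)%4]-P[i] for i in range(4)]
    a=[np.degrees(np.arctan2(v[1],v[0])) for v in e]
    return P.mean(0).round(1),np.round(L,1),np.round(a,1)
def delta(o,target,yaw=None):
    Rt=R.from_rotvec(o['orientation']).as_matrix()
    d=Rt.T@(np.array(target,float)-o['ee_pos'])
    print('tool shift mm',d.round(1),'toolx yaw deg',np.degrees(np.arctan2(Rt[1,0],Rt[0,0])).round(2),'tooly yaw',np.degrees(np.arctan2(Rt[1,1],Rt[0,1])).round(2))
E
python3 - <<'E'
from h import *
o=ctrl.get_obs();c=cam('wrist',o)
f=lambda pts:[(x/5+230-.4,y/5+160-.4) for x,y in pts]
print(fit_sq(c,f([(147,181),(424,138),(458,396),(194,436)]),38))
print(fit_sq(c,f([(118,158),(447,105),(486,412),(176,460)]),38))
delta(o,[553.5,-393,191])
E
```

```text
(array([ 547.7, -394.1]), array([50.2, 50.1, 50. , 50.2]), array([ -54.6, -144.7,  125.6,   35.3]))
(array([ 548.3, -394.1]), array([59.6, 59.2, 59.3, 59.2]), array([ -54.3, -144.6,  125.9,   35.5]))
tool shift mm [ -6.5  11.8 153.2] toolx yaw deg 26.2 tooly yaw -63.8
```

Emit:
jog_arm(steps=[[[0,0,0.01,0,0,-4.6,-1],[0,0,0.02,0,0,-4.6,-1],[-0.009,0.004,0.025,0,0,0,-1],[-0.0084,0.0044,0.025,0,0,0,-1],[0,0,0.025,0,0,0,-1],[0,0,0.02,0,0,0,-1],[0,0,0.015,0,0,0,-1],[0,0,0.0125,0,0,0,-1],[0,0,0,0,0,0,-1],[0,0,0,0,0,0,-1]]])

```text
t: 2.45
ee_pos: [543.8, -397.8, 192.2]
orientation: [-2.994, -0.951, 0.001]
ft_force: [-0.1, -0.5, 0.2]
width: 87.8
```

```bash
python3 look.py w2 fan_b_center:19
```

```text
2.45 [ 543.8 -397.8  192.2] [[0.817, 0.577, -0.0], [0.577, -0.817, 0.0], [-0.0, -0.0, -1.0]] [-0.1 -0.5  0.2] 87.84438492444939
fan_b_center 0.97 [277.2, 258.0] [ 551.7 -391.5   19. ]
```

View pics/w2.png

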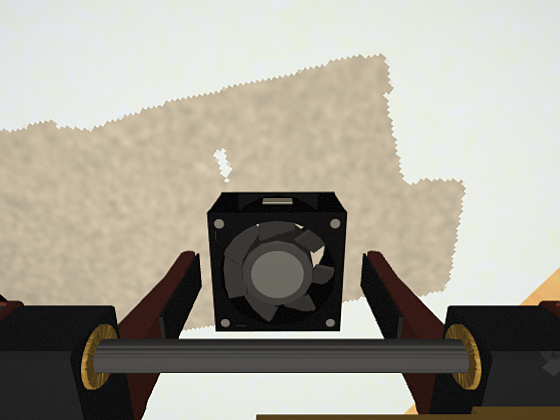

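```bash
python3 - <<'E'
from h import *
o=ctrl.get_obs();c=cam('wrist',o)
print(o['ee_pos'],fit_sq(c,[(218.5,224),(333.5,224),(330.5,323),(225,323)],38))
print(fit_sq(c,[(207.5,212),(347,212),(340,330),(216,330)],38))
delta(o,[548,-394.1,191])
E
```

```text
[ 544.50969076 -397.90733547  193.45940235] (array([ 552.2, -392.3]), array([50.7, 50.3, 50.7, 51. ]), array([ -54.7, -143.5,  125.3,   35.6]))
(array([ 553. , -392.1]), array([60.2, 60.3, 60.2, 60.4]), array([ -54.7, -144.4,  125.3,   35.4]))
tool shift mm [ 5.  -1.1  2.5] toolx yaw deg 35.26 tooly yaw -54.74
```

Emit:
jog_arm(steps=[[[0.0088,0,0.002,0,0,0,-1],[0,0,0,0,0,0,-1],[0,0,0,0,0,0,-1]]])

```text
t: 2.8
ee_pos: [552.1, -392.0, 191.0]
orientation: [2.993, 0.953, 0.001]
ft_force: [-0.4, -0.3, 0.2]
width: 87.7
```

```bash
python3 look.py w3 fan_b_center:19; sleep 0; python3 -c "
from h import *
print(ctrl.get_obs()['ee_pos'])"
```

```text
2.8 [ 552.1 -392.   191. ] [[0.816, 0.578, 0.001], [0.578, -0.816, -0.001], [0.0, 0.001, -1.0]] [-0.4 -0.3  0.2] 87.65848806394796
fan_b_center 0.9 [277.8, 275.9] [ 552.6 -391.6   19. ]
[ 551.60338934 -392.16284466  190.62600504]
```

View pics/w3.png

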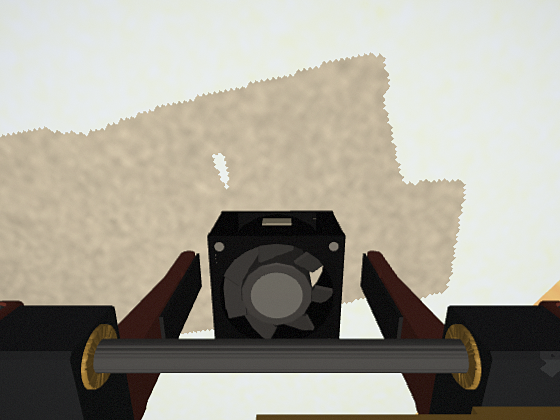

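Emit:
jog_arm(steps=[[[0,0,0,0,0,0,1],[0,0,0,0,0,0,1],[0,0,0,0,0,0,1],[0,0,0,0,0,0,1],[0,0,0,0,0,0,1],[0,0,0,0,0,0,1],[0,0,-0.01,0,0,0,1],[0,0,-0.02,0,0,0,1],[0,0,-0.03,0,0,0,1],[0,0,-0.03,0,0,0,1],[0,0,-0.03,0,0,0,1],[0,0,-0.03,0,0,0,1],[0,0,-0.03,0,0,0,1],[0,0,-0.03,0,0,0,1],[0,0,-0.02,0,0,0,1],[0,0,0,0,0,0,1]]])

```text
t: 4.23
ee_pos: [552.0, -392.9, 426.4]
orientation: [2.987, 0.949, 0.008]
ft_force: [-0.3, -0.2, -1.0]
width: 59.7
```

```bash
python3 look.py w4 fan_b_center:19; python3 - <<'E'
from h import *
# mag yaw from top: catches
for n in ('top','scene'):
    ctrl.get_image(n)
    for th in ('catch_left','catch_right','mag_mouth','magazine'):
        for r in ctrl.landmark_of(th,n): print(n,th,r['p'],r['uv'],onz(cam(n),r['uv'],165).round(0))
print(ctrl.get_obs()['qpos'])
E
```

```text
4.2333 [ 552.  -392.9  426.4] [[0.817, 0.577, 0.007], [0.577, -0.817, -0.005], [0.003, 0.009, -1.0]] [-0.3 -0.2 -1. ] 59.74345998457804
fan_b_center 0.6 [283.2, 275.1] [ 455.6 -470.5   19. ]Traceback (most recent call last):
  File "<stdin>", line 6, in <module>
ValueError: it knows: case_fan_center, fan_a_center, fan_b_center, fan_in_center, follower_top, graphics_card_mid, mag_mouth, magazine, paste_syringe_mid, phone_mid, screw_tray_mid, screwdriver_grip
```

View pics/w4.png

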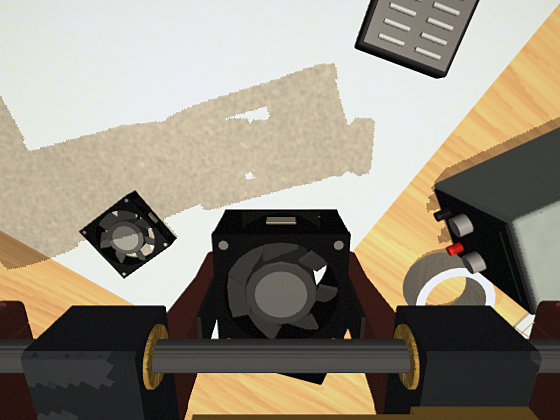

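The fan is held at (280,280), its width reads 59.7, and the case fan at (127,237) hasn't been disturbed. Next is the magazine's yaw.

```bash
python3 - <<'E'
from h import *
im=ctrl.get_image('top'); print([(r['p'],r['bbox']) for r in ctrl.look_for('catch_left','top')])
a=im[170:240,220:300,::-1]; a=cv2.convertScaleAbs(a,alpha=1.4,beta=20)
cv2.imwrite('pics/top1c.png',cv2.resize(a,None,fx=8,fy=8,interpolation=cv2.INTER_CUBIC))
E
```

```text
[(0.45, [235.1, 198.8, 247.9, 210.2])]
```

View pics/top1c.png

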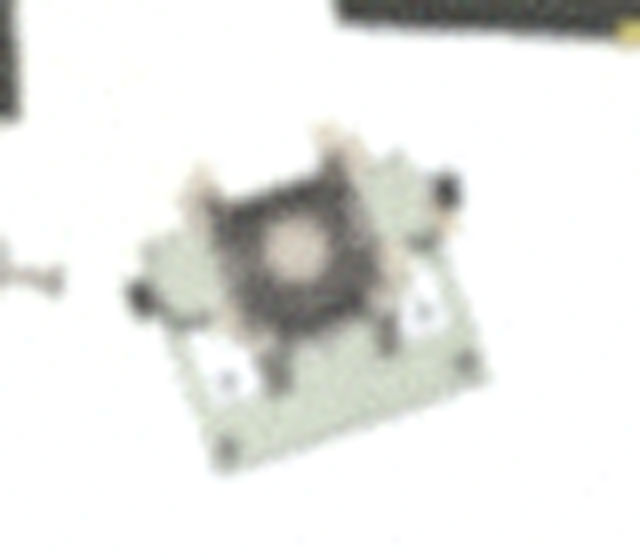

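```bash
python3 - <<'E'
from h import *
t=cam('top')
a,b=[onz(t,(220+x/8-.4,170+y/8-.4),167) for x,y in((142,298),(447,188))]
print(a,b,(a+b)/2,np.linalg.norm(a-b),np.degrees(np.arctan2(*(a-b)[1::-1])))
a,b=[onz(t,(220+x/8-.4,170+y/8-.4),12) for x,y in((220,470),(490,378))]
print(a,b,np.linalg.norm(a-b),np.degrees(np.arctan2(*(a-b)[1::-1])))
o=ctrl.get_obs();print(o['qpos'].round(3))
E
```

```text
[574.78378984 103.06940429 167.        ] [622.12933365 -29.09986004 167.        ] [598.45656175  36.98477212 167.        ] 140.39342916528966 109.70848972686119
[519.67291216  81.08170227  12.        ] [562.81983513 -48.24895455  12.        ] 136.3380935630603 108.44958205819047
[-0.636  0.486  1.496 -0.     1.163  0.319]
```

Emit:
jog_arm(steps=[[[0.0275,-0.0227,0,0,0,0,1],[0.0275,-0.0227,0,0,0,0,1],[0.0275,-0.0227,0,0,0,0,1],[0.0275,-0.0227,0,0,0,0,1],[0.0275,-0.0227,0,0,0,0,1],[0.0275,-0.0227,0,0,0,0,1],[0.0275,-0.0227,0,0,0,0,1],[0.0275,-0.0227,0,0,0,0,1],[0.0275,-0.0227,0,0,0,0,1],[0,0,0,0,0,-6.7,1],[0,0,0,0,0,-6.7,1],[0,0,0,0,0,-6.7,1],[0,0,0,0,0,-6.7,1],[0,0,0,0,0,-6.7,1],[0,0,0,0,0,-6.7,1],[0,0,0,0,0,-6.7,1],[0,0,0,0,0,-6.7,1],[0,0,0,0,0,-6.7,1],[0,0,0,0,0,-6.7,1],[0,0,0,0,0,-6.7,1]]])

```text
t: 6.15
ee_pos: [635.1, -82.6, 418.1]
orientation: [-1.816, -2.56, 0.002]
ft_force: [-0.3, 1.2, -1.2]
width: 60.0
```

Emit:
jog_arm(steps=[[[0,0,0,0,0,0,1],[0,0,0,0,0,0,1],[0,0,0,0,0,0,1]]])

```text
t: 6.4
ee_pos: [635.3, -82.7, 419.1]
orientation: [-1.829, -2.553, 0.001]
ft_force: [-0.1, -0.6, -0.5]
width: 59.9
```

```bash
python3 look.py w5 mag_mouth:160 fan_in_center:141 magazine:0
```

```text
6.4 [635.3 -82.7 419.1] [[-0.322, 0.947, -0.002], [0.947, 0.322, 0.0], [0.001, -0.002, -1.0]] [-0.1 -0.6 -0.5] 59.90723245322116
mag_mouth 0.69 [50.8, 264.0] [ 471.4 -176.4  160. ]
fan_in_center 0.7 [281.4, 42.4] [593.7  38.  141. ]
magazine 0.72 [282.4, 69.9] [595.5  36.    0. ]
```

View pics/w5.png

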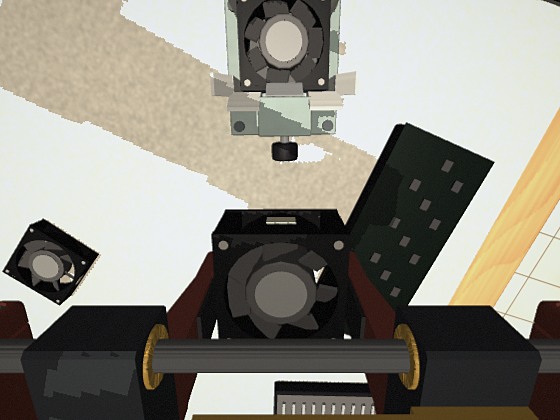

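```bash
python3 - <<'E'
from h import *
o=ctrl.get_obs();c=cam('wrist',o);print(o['ee_pos'])
im=cv2.imread('pics/w5.png')
a=np.vstack([cv2.resize(cv2.convertScaleAbs(im[0:150,200:370],alpha=1.6,beta=20),None,fx=4,fy=4,interpolation=cv2.INTER_CUBIC)])
cv2.imwrite('pics/w5a.png',a)
a=cv2.resize(cv2.convertScaleAbs(im[200:345,200:360],alpha=2,beta=20),None,fx=4,fy=4,interpolation=cv2.INTER_CUBIC)
cv2.imwrite('pics/w5b.png',a)
E
```

```text
[635.41386732 -82.66584653 419.99272284]
```

View pics/w5a.png

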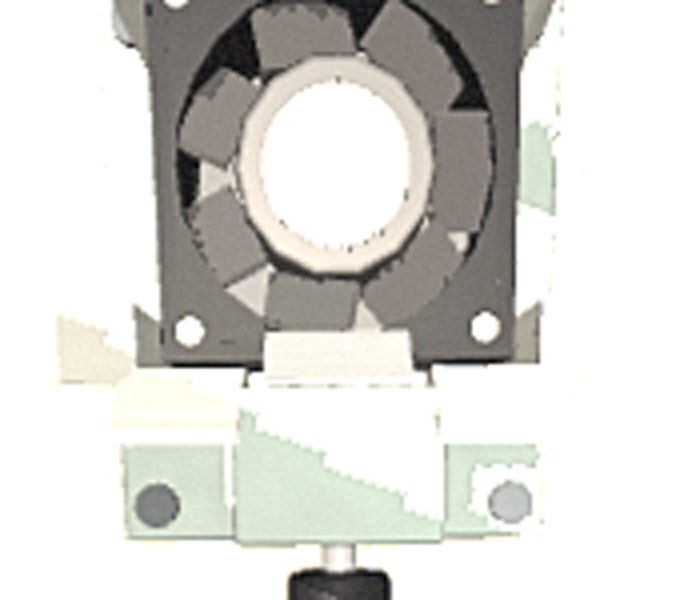

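View pics/w5b.png

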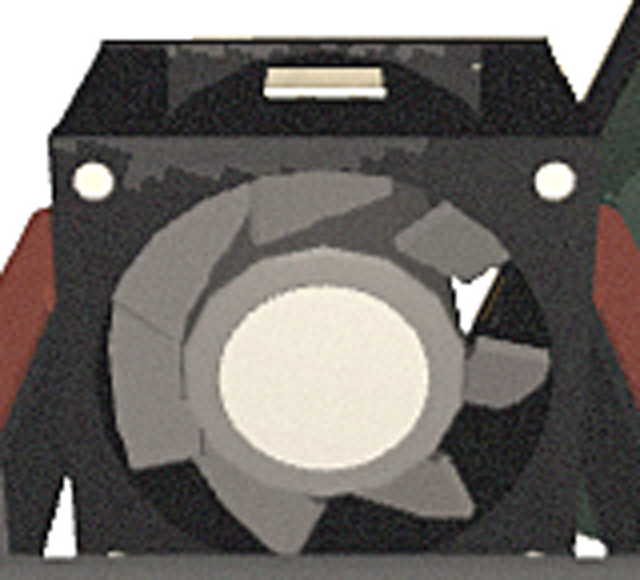

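```bash
python3 - <<'E'
from h import *
o=ctrl.get_obs();c=cam('wrist',o);Rt=R.from_rotvec(o['orientation']).as_matrix()
zt=o['ee_pos'][2]-153
A=lambda x,y:(x/4+200-.4,y/4-.4); B=lambda x,y:(x/4+200-.4,y/4+200-.4)
fi=[A(175,0),A(491,-3),A(486,327),A(189,331)]; fh=[B(93,182),B(555,182),B(535,553),B(116,553)]
p=fit_sq(c,fi,160);q=fit_sq(c,fh,zt);print(p,q)
for P,Q in ((p[0],q[0]),):
    print('diff tool',Rt.T@np.r_[P-Q,0], 'held rel TCP',Rt.T@np.r_[Q-o['ee_pos'][:2],0])
P=onz(c,A(337,163),160);Q=onz(c,B(324,377),zt);print(P,Q,Rt.T@(P-Q),Rt.T@(Q-o['ee_pos']))
print('knob',Rt.T@(onz(c,A(339,590),165)-o['ee_pos']))
Qh=np.array([onz(c,u,zt)for u in fh])
E
```

```text
(array([596.1,  35.5]), array([49. , 50.2, 48.8, 50.5]), array([  19.4,  -69.9, -160.3,  109.8])) (array([634.7, -81.6]), array([48.2, 50.5, 48.2, 50.4]), array([  19. ,  -70.9, -161. ,  109.2]))
diff tool [1.23290131e+02 1.38319691e+00 1.75105401e-02] held rel TCP [ 1.23953912e+00 -3.30421087e-01  2.60468976e-04]
[596.10841539  36.51111357 160.        ] [634.66649562 -81.72315876 266.99272284] [124.3342755    1.81625306 107.01028271] [  1.11170545  -0.36447589 153.00025651]
knob [ 56.89056423   2.04277544 255.00046882]
```

Emit:
jog_arm(steps=[[[0.03,0.0017,0,0,0,-0.4,1],[0.03,0,0,0,0,0,1],[0.03,0,0,0,0,0,1],[0.02,0,0,0,0,0,1],[0.0138,0,0,0,0,0,1],[0,0,0,0,0,0,1],[0,0,0,0,0,0,1],[0,0,0,0,0,0,1]]])

```text
t: 7.27
ee_pos: [596.6, 34.2, 420.3]
orientation: [1.817, 2.562, 0.0]
ft_force: [-0.2, -1.3, -2.1]
width: 60.1
```

```bash
python3 look.py w6; python3 - <<'E'
from h import *
im=ctrl.get_image('scene')[:,:,::-1]
cv2.imwrite('pics/s6.png',cv2.resize(im[150:300,200:370],None,fx=4,fy=4,interpolation=cv2.INTER_CUBIC))
E
```

```text
7.2667 [596.6  34.2 420.3] [[-0.331, 0.944, 0.001], [0.944, 0.331, -0.0], [-0.001, 0.0, -1.0]] [-0.2 -1.3 -2.1] 60.09196025874223
```

View pics/w6.png

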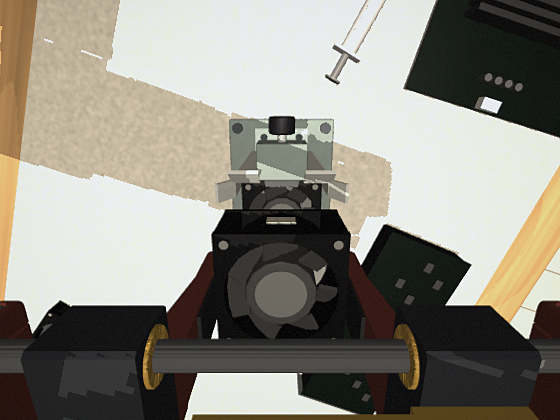

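View pics/s6.png

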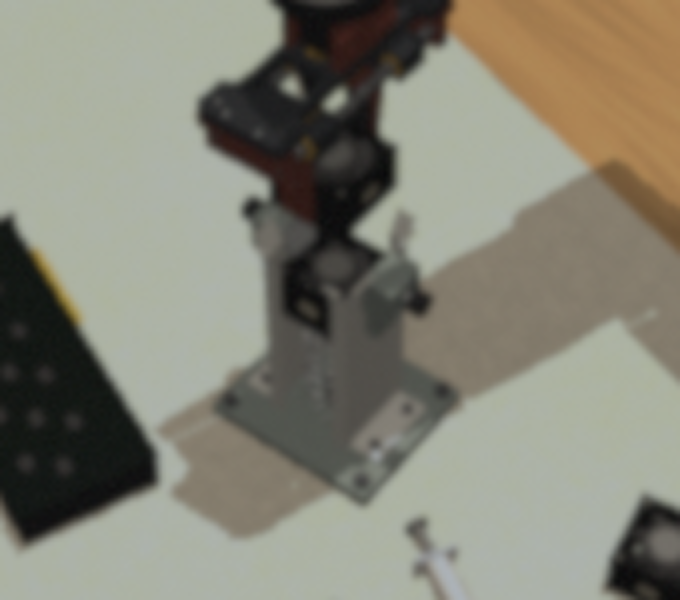

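```bash
python3 - <<'E'
from h import *
im=cv2.imread('pics/w6.png')
cv2.imwrite('pics/w6a.png',cv2.resize(cv2.convertScaleAbs(im[105:255,205:360],alpha=2,beta=25),None,fx=5,fy=5,interpolation=cv2.INTER_CUBIC)[:,:790])
E
```

```text
(no output)
```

View pics/w6a.png

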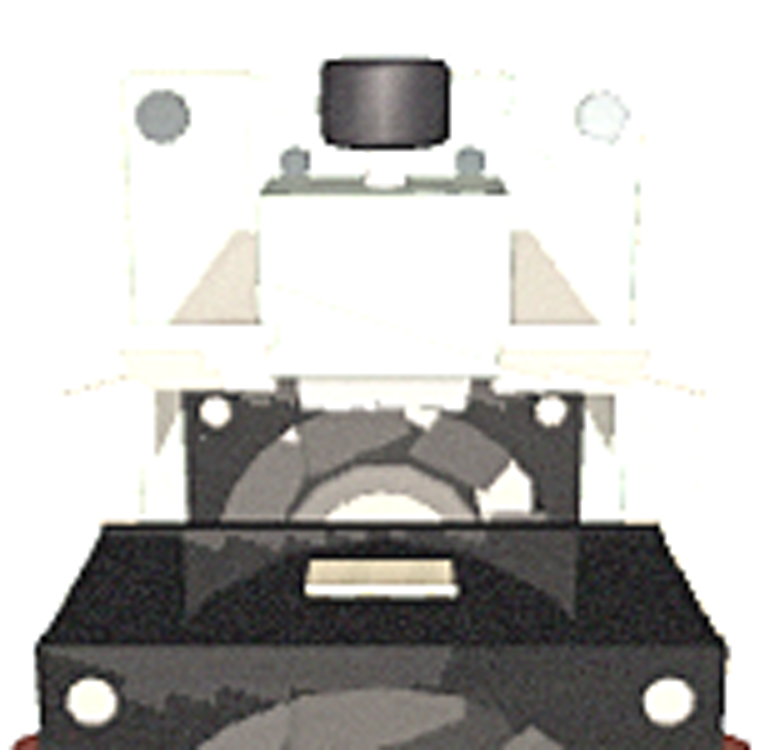

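```bash
python3 - <<'E'
from h import *
o=ctrl.get_obs();c=cam('wrist',o);Rt=R.from_rotvec(o['orientation']).as_matrix()
A=lambda x,y:(x/5+205-.4,y/5+105-.4)
for n,u,z in (('in',(215,411),160),('in',(551,410),160),('base',(162,116),12),('base',(602,116),12),('held',(90,701),267),('held',(669,701),267),('knob',(385,100),167),('catchbox',(260,285),172),('catchbox',(511,285),172)):
    print(n,(Rt.T@(onz(c,A(*u),z)-o['ee_pos'])).round(1))
E
```

```text
in [ 27.1 -25.2 260.2]
in [ 27.3  24.9 260.2]
base [ 62.5 -50.7 408.2]
base [ 62.7  49.9 408.2]
held [ 25.3 -25.8 153.2]
held [ 25.4  24.9 153.2]
knob [7.230e+01 1.000e-01 2.532e+02]
catchbox [ 47.7 -17.2 248.2]
catchbox [ 47.7  17.6 248.2]
```

Emit:
jog_arm(steps=[[[0.0022,0.0003,0.01,0,0,0,1],[0,0,0.01,0,0,0,1],[0,0,0.01,0,0,0,1],[0,0,0.008,0,0,0,1],[0,0,0.006,0,0,0,1],[0,0,0.006,0,0,0,1],[0,0,0.004,0,0,0,1],[0,0,0,0,0,0,1],[0,0,0,0,0,0,1]]])

```text
t: 8.12
ee_pos: [595.8, 36.9, 366.1]
orientation: [-1.816, -2.563, 0.0]
ft_force: [-1.0, -0.2, -1.4]
width: 60.0
```

```bash
python3 look.py w7; python3 - <<'E'
from h import *
im=ctrl.get_image('scene')[:,:,::-1]
cv2.imwrite('pics/s7.png',cv2.resize(im[170:280,220:350],None,fx=5,fy=5,interpolation=cv2.INTER_CUBIC))
E
```

```text
8.1167 [595.8  36.9 366.1] [[-0.331, 0.943, -0.0], [0.943, 0.331, 0.0], [0.0, -0.0, -1.0]] [-1.  -0.2 -1.4] 59.95579008854181
```

View pics/w7.png

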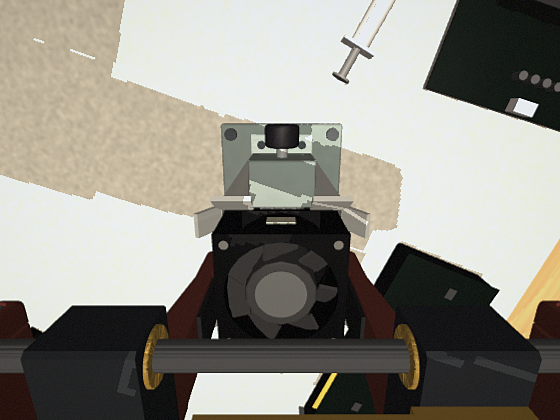

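View pics/s7.png

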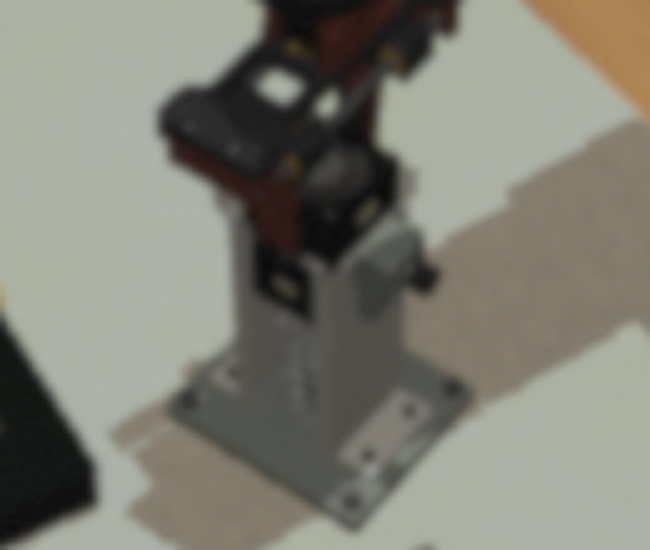

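The fan is inside the flared mouth at (281,280), centred on the knob at (282,135), with no contact force. I'll press slowly.

Emit:
jog_arm(steps=[[[0,0,0.004,0,0,0,1],[0,0,0.004,0,0,0,1],[0,0,0.004,0,0,0,1],[0,0,0.004,0,0,0,1],[0,0,0.004,0,0,0,1],[0,0,0,0,0,0,1]]])

```text
t: 8.72
ee_pos: [595.9, 37.0, 345.8]
orientation: [-1.817, -2.563, -0.001]
ft_force: [0.4, -1.0, 2.4]
width: 59.8
```

Emit:
jog_arm(steps=[[[0,0,0.004,0,0,0,1],[0,0,0.004,0,0,0,1],[0,0,0.004,0,0,0,1],[0,0,0.004,0,0,0,1],[0,0,0.004,0,0,0,1],[0,0,0,0,0,0,1]]])

```text
t: 9.22
ee_pos: [595.9, 37.0, 326.2]
orientation: [1.817, 2.563, 0.001]
ft_force: [0.2, -0.2, 5.0]
width: 59.8
```

```bash
python3 look.py w8
```

```text
9.2167 [595.9  37.  326.2] [[-0.331, 0.944, 0.0], [0.944, 0.331, 0.0], [0.0, 0.001, -1.0]] [ 0.2 -0.2  5. ] 59.80330427625787
```

View pics/w8.png

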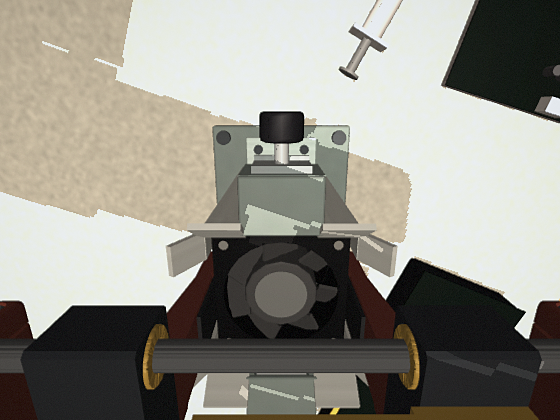

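Emit:
jog_arm(steps=[[[0,0,0.004,0,0,0,1],[0,0,0.004,0,0,0,1],[0,0,0.004,0,0,0,1],[0,0,0.004,0,0,0,1],[0,0,0.0035,0,0,0,1],[0,0,0,0,0,0,1],[0,0,0,0,0,0,1]]])

```text
t: 9.85
ee_pos: [596.0, 37.0, 307.2]
orientation: [1.816, 2.563, 0.001]
ft_force: [-0.9, -0.7, 8.1]
width: 59.6
```

```bash
python3 look.py w9
```

```text
9.85 [596.   37.  307.2] [[-0.331, 0.944, 0.001], [0.944, 0.331, 0.0], [0.0, 0.001, -1.0]] [-0.9 -0.7  8.1] 59.59748049937905
```

View pics/w9.png

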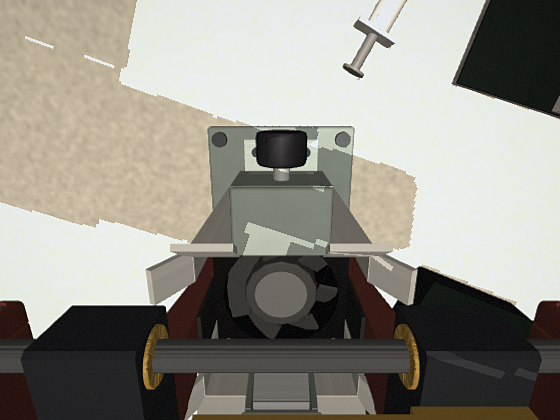

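Emit:
jog_arm(steps=[[[0,0,-0.002,0,0,0,1],[0,0,-0.002,0,0,0,1],[0,0,-0.001,0,0,0,1],[0,0,0,0,0,0,1],[0,0,0,0,0,0,1]]])

```text
t: 10.32
ee_pos: [596.0, 37.0, 312.1]
orientation: [1.816, 2.563, 0.001]
ft_force: [0.2, -0.8, 5.6]
width: 59.8
```

Emit:
jog_arm(steps=[[[0,0,-0.002,0,0,0,1],[0,0,-0.001,0,0,0,1],[0,0,0,0,0,0,1],[0,0,0,0,0,0,1]]])

```text
t: 10.65
ee_pos: [596.0, 37.0, 312.4]
orientation: [-1.817, -2.563, -0.0]
ft_force: [8.7, 1.4, -16.6]
width: 59.9
```

Emit:
jog_arm(steps=[[[0,0,0.003,0,0,0,1],[0,0,0,0,0,0,0],[0,0,0,0,0,0,-1],[0,0,0,0,0,0,-1],[0,0,0,0,0,0,-1],[0,0,0,0,0,0,-1],[0,0,-0.01,0,0,0,-1],[0,0,-0.02,0,0,0,-1],[0,0,-0.03,0,0,0,-1],[0,0,-0.03,0,0,0,-1],[0,0,-0.03,0,0,0,-1],[0,0,0,0,0,0,-1],[0,0,0,0,0,0,-1]]])

```text
t: 11.73
ee_pos: [596.0, 36.9, 434.3]
orientation: [1.814, 2.56, 0.004]
ft_force: [-1.0, -0.0, -1.1]
width: 87.9
```

```bash
python3 look.py w10; python3 - <<'E'
from h import *
im=ctrl.get_image('scene')[:,:,::-1]
cv2.imwrite('pics/s10.png',cv2.resize(im[170:280,220:350],None,fx=5,fy=5,interpolation=cv2.INTER_CUBIC))
E
```

```text
11.7333 [596.   36.9 434.3] [[-0.332, 0.943, 0.005], [0.943, 0.332, 0.0], [-0.001, 0.004, -1.0]] [-1.  -0.  -1.1] 87.89401435434426
```

View pics/w10.png

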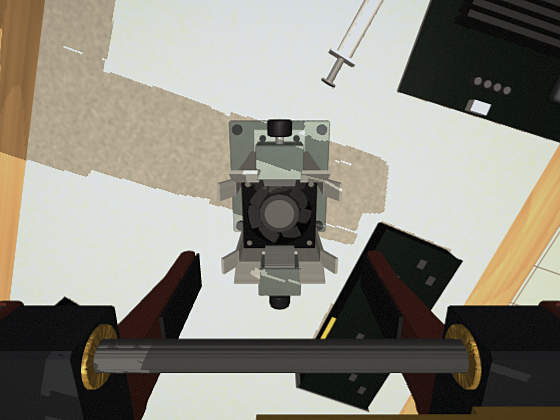

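View pics/s10.png

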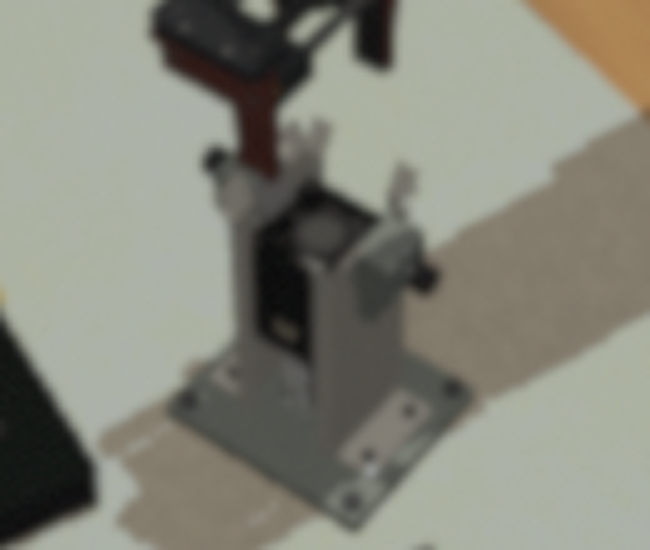

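The fan is in the magazine at (280,214). Both knobs look symmetric, at (280,128) and (280,302). I'll zoom in to check the catches.

```bash
python3 - <<'E'
from h import *
im=cv2.imread('pics/w10.png')
cv2.imwrite('pics/w10a.png',cv2.resize(cv2.convertScaleAbs(im[115:315,215:345],alpha=1.2,beta=25),None,fx=3,fy=3,interpolation=cv2.INTER_CUBIC))
o=ctrl.get_obs();print(o['qpos'].round(2))
delta(o,[490,283,340])
E
```

```text
[ 0.04  0.35  1.67 -0.    1.12 -0.3 ]
tool shift mm [267.1 -17.6  91.3] toolx yaw deg 109.36 tooly yaw 19.36
```

View pics/w10a.png

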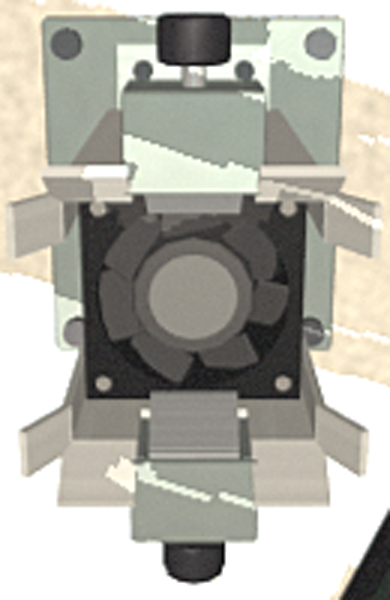

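Both noses stand over the fan's edge. On to fan a.

Emit:
jog_arm(steps=[[[0.0267,-0.0017,0,0,0,0,-1],[0.0267,-0.0017,0,0,0,0,-1],[0.0267,-0.0017,0,0,0,0,-1],[0.0267,-0.0017,0,0,0,0,-1],[0.0267,-0.0017,0.01,0,0,0,-1],[0.0267,-0.0017,0.015,0,0,0,-1],[0.0267,-0.0017,0.02,0,0,0,-1],[0.0267,-0.0017,0.02,0,0,0,-1],[0.0267,-0.0017,0.02,0,0,0,-1],[0.02,-0.0017,0.015,0,0,0,-1],[0,0,0,0,0,0,-1],[0,0,0,0,0,0,-1],[0,0,0,0,0,0,-1]]])

```text
t: 12.92
ee_pos: [493.5, 276.5, 331.2]
orientation: [-1.816, -2.563, 0.002]
ft_force: [0.4, -0.2, 1.0]
width: 88.1
```

```bash
python3 look.py w11 fan_a_center:19
```

```text
12.9167 [493.5 276.5 331.2] [[-0.332, 0.943, -0.001], [0.943, 0.332, -0.001], [-0.0, -0.001, -1.0]] [ 0.4 -0.2  1. ] 88.14653396851647
fan_a_center 0.76 [280.6, 194.4] [489.8 283.8  19. ]
```

View pics/w11.png

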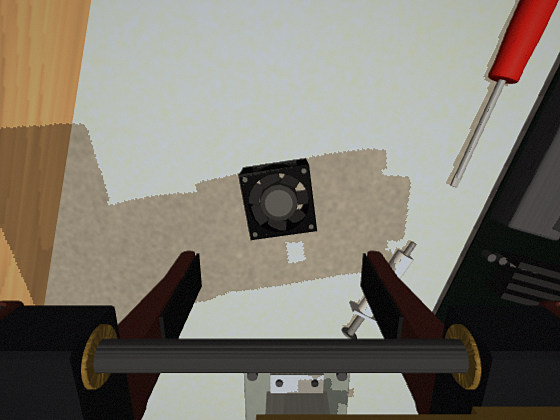

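```bash
python3 - <<'E'
import cv2
im=cv2.imread('pics/w11.png')[145:255,220:340]
im=cv2.convertScaleAbs(im,alpha=2,beta=20)
cv2.imwrite('pics/w11c.png',cv2.resize(im,None,fx=5,fy=5,interpolation=cv2.INTER_CUBIC))
E
```

```text
(no output)
```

View pics/w11c.png

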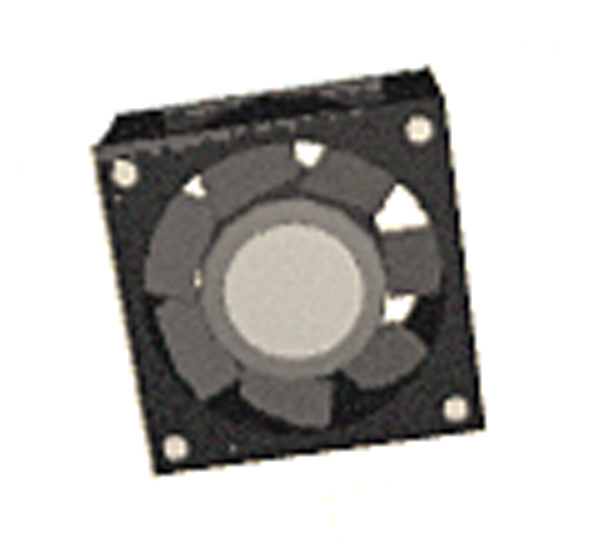

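```bash
python3 - <<'E'
from h import *
o=ctrl.get_obs();c=cam('wrist',o)
f=lambda pts:[(x/5+220-.4,y/5+145-.4) for x,y in pts]
print(fit_sq(c,f([(125,174),(419,129),(456,408),(175,447)]),38))
print(fit_sq(c,f([(96,147),(443,97),(485,430),(156,474)]),38))
print(o['ee_pos'])
p=[onz(c,u,10)[:2].round(0) for u in((410,245),(350,330))];print('syr',p)
def go(yaw,t):
    y=np.radians(yaw);d=np.array(t[:2])-o['ee_pos'][:2];print(d@[np.cos(y),np.sin(y)],d@[np.sin(y),-np.cos(y)],o['ee_pos'][2]-t[2])
go(117.4,(488.5,284,191))
E
```

```text
(array([490.2, 280. ]), array([49.9, 50.2, 50.2, 50.4]), array([  28.2,  -62. , -152.2,  117.8]))
(array([490.4, 280.2]), array([59.8, 58.8, 59.9, 59.3]), array([  27.6,  -62. , -152.5,  117.5]))
[494.06596499 276.10037417 332.1759138 ]
syr [array([630., 275.]), array([613., 164.])]
9.574865241711649 -1.3061432482910775 141.17591380333403
```

Emit:
jog_arm(steps=[[[0,0,0.01,0,0,-4.25,-1],[0,0,0.02,0,0,-4.25,-1],[0.0037,-0.0007,0.025,0,0,0,-1],[0.0037,-0.0006,0.025,0,0,0,-1],[0,0,0.025,0,0,0,-1],[0,0,0.02,0,0,0,-1],[0,0,0.01,0,0,0,-1],[0,0,0.005,0,0,0,-1],[0,0,0,0,0,0,-1],[0,0,0,0,0,0,-1],[0,0,0,0,0,0,-1]]])

```text
t: 13.93
ee_pos: [489.5, 282.9, 193.0]
orientation: [1.621, 2.69, 0.003]
ft_force: [-0.1, -0.2, -0.0]
width: 88.0
```

```bash
python3 look.py w12 fan_a_center:19
```

```text
13.9333 [489.5 282.9 193. ] [[-0.467, 0.884, 0.002], [0.884, 0.467, 0.001], [0.0, 0.002, -1.0]] [-0.1 -0.2 -0. ] 88.01423634207559
fan_a_center 0.91 [277.4, 279.2] [489.1 279.6  19. ]
```

View pics/w12.png

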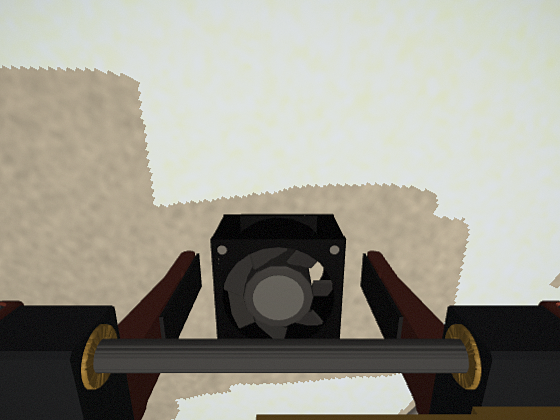

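The fan sits square in the jaws, with holes at (221,250) and (334,250). I'll make a small correction and then grip.

Emit:
jog_arm(steps=[[[-0.0015,0,0.002,0,0,0,-1],[0,0,0,0,0,0,1],[0,0,0,0,0,0,1],[0,0,0,0,0,0,1],[0,0,0,0,0,0,1],[0,0,0,0,0,0,1],[0,0,0,0,0,0,1],[0,0,-0.01,0,0,0,1],[0,0,-0.02,0,0,0,1],[0,0,-0.03,0,0,0,1],[0,0,-0.03,0,0,0,1],[0,0,-0.03,0,0,0,1],[0,0,-0.03,0,0,0,1],[0,0,-0.03,0,0,0,1],[0,0,-0.03,0,0,0,1],[0,0,-0.02,0,0,0,1],[0,0,0,0,0,4.25,1],[0,0,0,0,0,4.25,1],[0,0,0,0,0,0,1],[0,0,0,0,0,0,1]]])

```text
t: 15.7
ee_pos: [489.2, 281.3, 420.0]
orientation: [-1.813, -2.565, 0.0]
ft_force: [-0.5, -0.3, -0.7]
width: 59.6
```

```bash
python3 look.py w13; python3 - <<'E'
from h import *
delta(ctrl.get_obs(),[595.9,36.9,420])
im=cv2.imread('pics/w13.png')
cv2.imwrite('pics/w13a.png',cv2.resize(cv2.convertScaleAbs(im[200:345,200:360],alpha=2,beta=20),None,fx=4,fy=4,interpolation=cv2.INTER_CUBIC))
E
```

```text
15.7 [489.2 281.3 420. ] [[-0.334, 0.943, -0.0], [0.943, 0.334, -0.0], [-0.0, -0.0, -1.0]] [-0.5 -0.3 -0.7] 59.63646412292327
tool shift mm [-266.    19.    -0.3] toolx yaw deg 109.49 tooly yaw 19.49
```

View pics/w13a.png

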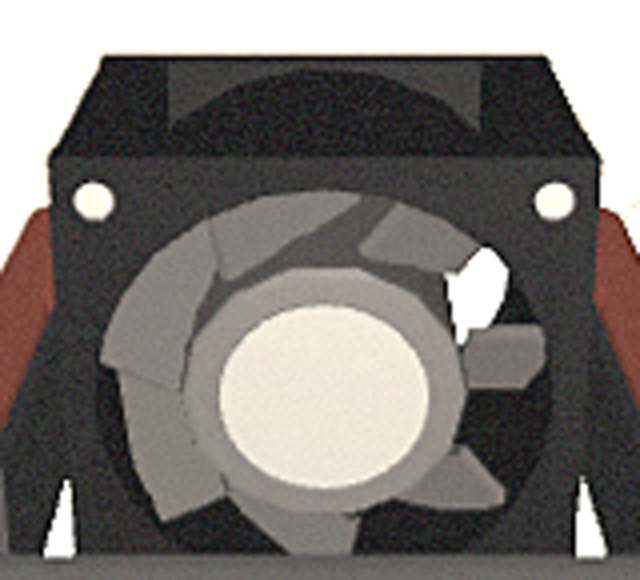

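Emit:
jog_arm(steps=[[[-0.0164,0.0019,0,0,0,0,1],[-0.03,0.0019,0,0,0,0,1],[-0.03,0.0019,0,0,0,0,1],[-0.03,0.0019,0,0,0,0,1],[-0.03,0.0019,0,0,0,0,1],[-0.03,0.0019,0,0,0,0,1],[-0.03,0.0019,0,0,0,0,1],[-0.03,0.0019,0,0,0,0,1],[-0.0225,0.0019,0,0,0,0,1],[-0.015,0.0019,0,0,0,0,1],[0,0,0,0,0,0,1],[0,0,0,0,0,0,1],[0,0,0,0,0,0,1]]])

```text
t: 16.83
ee_pos: [594.6, 39.5, 419.3]
orientation: [-1.815, -2.563, 0.0]
ft_force: [-0.3, 0.8, -1.6]
width: 59.5
```

```bash
python3 look.py w14; python3 - <<'E'
from h import *
delta(ctrl.get_obs(),[595.2,39.0,420])
im=cv2.imread('pics/w14.png')
cv2.imwrite('pics/w14a.png',cv2.resize(cv2.convertScaleAbs(im[105:255,205:360],alpha=1.6,beta=25),None,fx=5,fy=5,interpolation=cv2.INTER_CUBIC))
E
```

```text
16.8333 [594.6  39.5 419.3] [[-0.332, 0.943, -0.001], [0.943, 0.332, 0.0], [0.001, -0.001, -1.0]] [-0.3  0.8 -1.6] 59.50217320031656
tool shift mm [-1.   0.4 -0.6] toolx yaw deg 109.44 tooly yaw 19.44
```

View pics/w14a.png

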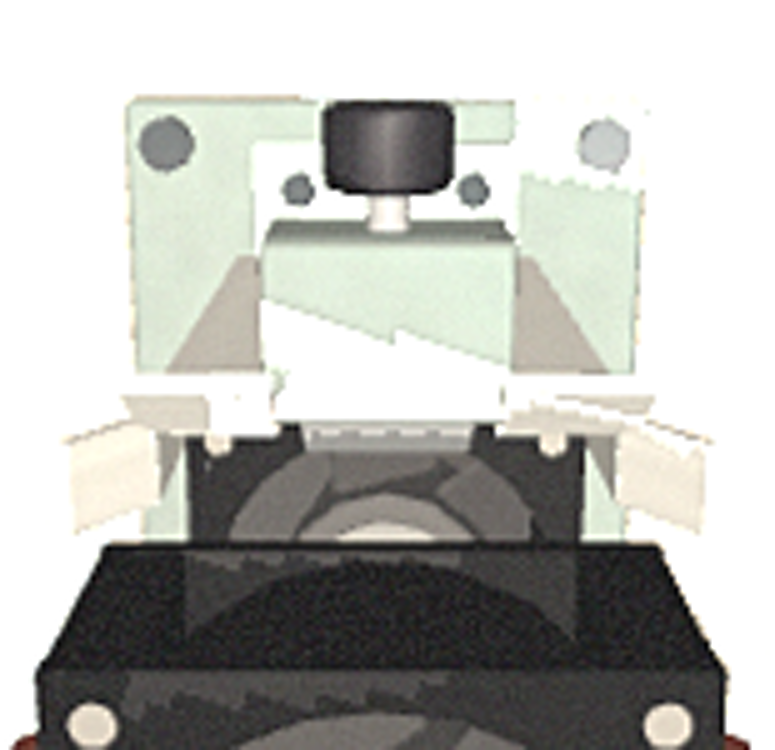

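Emit:
jog_arm(steps=[[[-0.001,0.0004,0.01,0,0,0,1],[0,0,0.01,0,0,0,1],[0,0,0.01,0,0,0,1],[0,0,0.008,0,0,0,1],[0,0,0.006,0,0,0,1],[0,0,0.006,0,0,0,1],[0,0,0.004,0,0,0,1],[0,0,0,0,0,0,1],[0,0,0,0,0,0,1]]])

```text
t: 17.63
ee_pos: [595.7, 38.0, 365.5]
orientation: [-1.816, -2.563, 0.0]
ft_force: [0.1, 0.1, -0.6]
width: 59.7
```

```bash
python3 look.py w15
```

```text
17.6333 [595.7  38.  365.5] [[-0.331, 0.943, -0.0], [0.943, 0.331, 0.0], [0.0, -0.0, -1.0]] [ 0.1  0.1 -0.6] 59.68300834686493
```

View pics/w15.png

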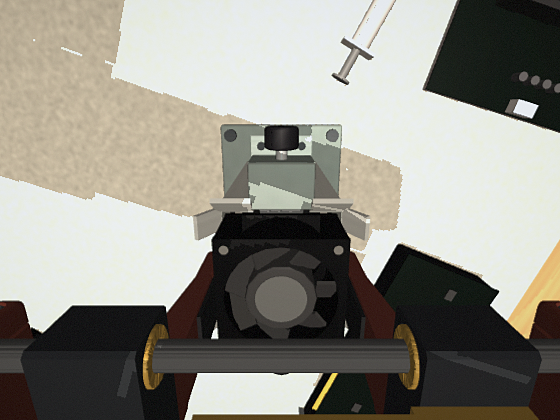

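Emit:
jog_arm(steps=[[[0.0013,0,0.004,0,0,0,1],[0,0,0.004,0,0,0,1],[0,0,0.004,0,0,0,1],[0,0,0.004,0,0,0,1],[0,0,0.004,0,0,0,1],[0,0,0,0,0,0,1]]])

```text
t: 18.18
ee_pos: [595.6, 39.2, 345.8]
orientation: [1.816, 2.562, 0.002]
ft_force: [1.4, -1.9, 4.9]
width: 60.1
```

Emit:
jog_arm(steps=[[[0,0,0.004,0,0,0,1],[0,0,0.004,0,0,0,1],[0,0,0.004,0,0,0,1],[0,0,0.004,0,0,0,1],[0,0,0.004,0,0,0,1],[0,0,0,0,0,0,1]]])

```text
t: 18.68
ee_pos: [595.7, 39.2, 326.3]
orientation: [1.816, 2.562, 0.002]
ft_force: [1.0, -2.0, 6.0]
width: 59.6
```

```bash
python3 look.py w16
```

```text
18.6833 [595.7  39.2 326.3] [[-0.331, 0.944, 0.002], [0.944, 0.331, 0.0], [-0.0, 0.002, -1.0]] [ 1. -2.  6.] 59.563063139155396
```

View pics/w16.png

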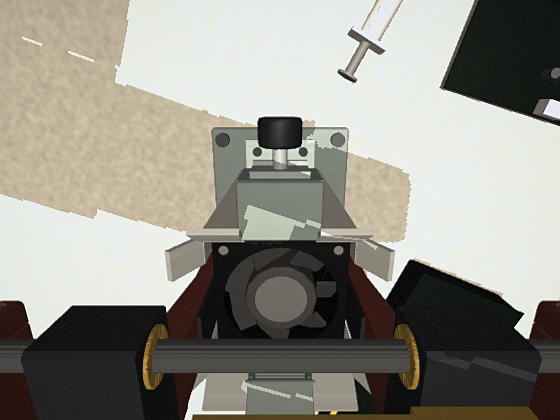

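Emit:
jog_arm(steps=[[[0,0,0.004,0,0,0,1],[0,0,0.004,0,0,0,1],[0,0,0.004,0,0,0,1],[0,0,0.004,0,0,0,1],[0,0,0.0035,0,0,0,1],[0,0,0,0,0,0,1],[0,0,0,0,0,0,1]]])

```text
t: 19.32
ee_pos: [595.8, 39.2, 307.1]
orientation: [1.816, 2.562, 0.002]
ft_force: [0.4, -1.0, 9.4]
width: 59.9
```

```bash
python3 look.py w17
```

```text
19.3167 [595.8  39.2 307.1] [[-0.331, 0.944, 0.002], [0.944, 0.331, 0.0], [-0.001, 0.002, -1.0]] [ 0.4 -1.   9.4] 59.9110092518444
```

View pics/w17.png

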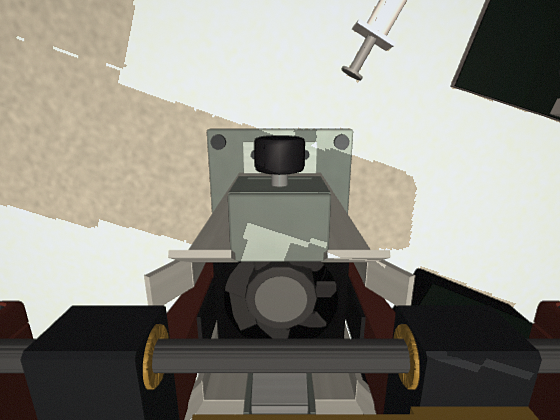

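The near knob has snapped home at (279,155). I'll do the same lift test against the catches.

Emit:
jog_arm(steps=[[[0,0,-0.002,0,0,0,1],[0,0,-0.002,0,0,0,1],[0,0,-0.001,0,0,0,1],[0,0,0,0,0,0,1],[0,0,0,0,0,0,1]]])

```text
t: 19.78
ee_pos: [595.8, 39.2, 311.7]
orientation: [1.816, 2.562, 0.002]
ft_force: [1.8, -1.3, 6.2]
width: 60.0
```

Emit:
jog_arm(steps=[[[0,0,-0.002,0,0,0,1],[0,0,0,0,0,0,1],[0,0,0,0,0,0,1]]])

```text
t: 20.03
ee_pos: [595.7, 39.2, 311.9]
orientation: [1.816, 2.562, 0.002]
ft_force: [7.7, -1.2, -9.4]
width: 59.7
```

Latched the same way: it stops at TCP 311.9 with a −9.4 N pull. I'll release and retreat.

Emit:
jog_arm(steps=[[[0,0,0.002,0,0,0,1],[0,0,0,0,0,0,0],[0,0,0,0,0,0,-1],[0,0,0,0,0,0,-1],[0,0,0,0,0,0,-1],[0,0,0,0,0,0,-1],[0,0,-0.01,0,0,0,-1],[0,0,-0.02,0,0,0,-1],[0,0,-0.03,0,0,0,-1],[0,0,-0.03,0,0,0,-1],[0,0,-0.03,0,0,0,-1],[0,0,-0.01,0,0,0,-1],[0,0,0,0,0,0,-1],[0,0,0,0,0,0,-1]]])

```text
t: 21.2
ee_pos: [594.9, 39.2, 441.1]
orientation: [1.816, 2.563, 0.001]
ft_force: [-0.8, 0.1, -0.4]
width: 87.5
```

```bash
python3 look.py w18; python3 - <<'E'
from h import *
im=ctrl.get_image('scene')[:,:,::-1]
a=cv2.resize(im[170:280,220:350],None,fx=4,fy=4,interpolation=cv2.INTER_CUBIC)[:440,:440]
w=cv2.imread('pics/w18.png')[105:315,215:345]
b=cv2.resize(cv2.convertScaleAbs(w,alpha=1.2,beta=20),(272,440),interpolation=cv2.INTER_CUBIC)
cv2.imwrite('pics/c18.png',np.hstack([a,b]))
cv2.imwrite('pics/t18.png',ctrl.get_image('top')[:,:,::-1])
E
```

```text
21.2 [594.9  39.2 441.1] [[-0.331, 0.943, 0.0], [0.943, 0.331, 0.0], [-0.0, 0.0, -1.0]] [-0.8  0.1 -0.4] 87.454738288351
```

View pics/c18.png

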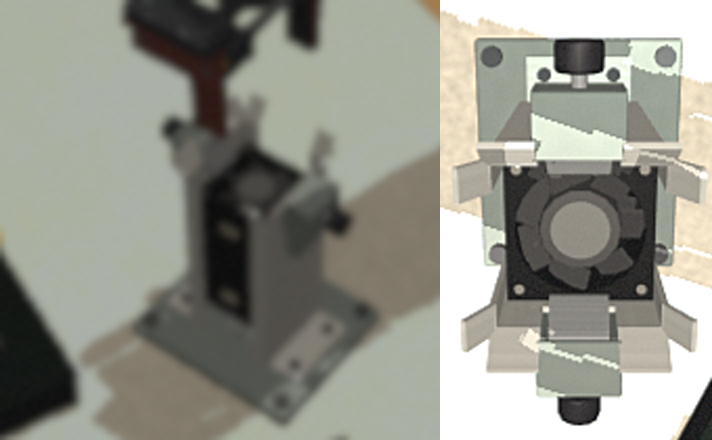

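View pics/t18.png

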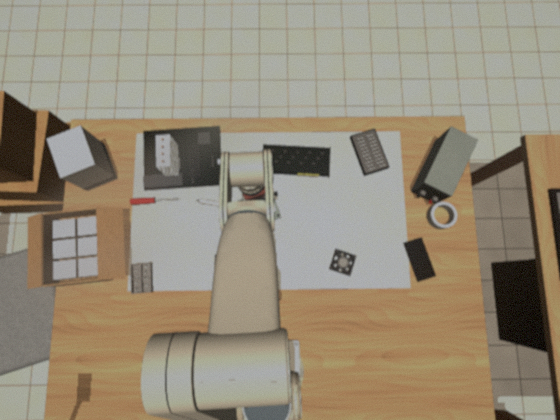

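Both noses lie over the top fan's edges, and the fan column is full in the scene view. The case fan (343,262), phone and the other things are where they were.

```bash
python3 -c "
from workcell import ctrl
print(ctrl.close_job())"
```

```text
the job is handed in; nothing more can be done
None
```

The fan magazine is full: I loaded both loose 60 mm fans on top of the one already in it, intake face up. I took the fan at the robot's right first, then the one at its left. I pressed each about 6 mm below the catches with 8–9 N, and the job took about 21 s.

- **Catches:** After each press, a small lift while still gripping stopped dead at the catches (−17 N, then −9 N). Close-ups after release showed both catches over the fan's edge and both knobs home.
- **Sideways force:** Both lift tests also showed about 8 N sideways. I put this down to friction and did not look further; the release was clean both times.
- **Bench:** The case fan, phone, graphics card, syringe, screwdriver and tray looked undisturbed in the final pictures; I compared them by eye. The gripper was open and clear of the magazine when I handed the job in.
- **Measurements that disagreed:** My early estimates of where the fans lay were 2–5 mm off along the tool's x axis compared with the close-ups. I corrected for this from the close-up views before gripping and before inserting.

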